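# Put the pots and kiln props back on their own slabs

## Robot

A 7-joint arm with a two-finger parallel gripper is mounted at the origin on the work surface. World frame = base frame: x ahead of the robot, y to its left, z up, the work surface at z = 0. Lengths are in m, angles in rad, forces in N, time in s.
With the tool pointing down it reaches from about 0.4 to 0.925 m from the base axis. Payload 5.6 kg.
Tool frame: the origin (TCP) lies midway between the tips of the shut fingers; the grasp point (between the pads) lies 19 mm behind it (env.grasp_offset is the distance from the TCP to the grasp point, in m); z points along the fingers, y is the line along which they close (so a half turn about z gives the same grasp; the last joint's range is limited). The gripper opens to 85 mm and grips with 20 to 120 N. Pads are 22 mm wide; open, the fingers measure 114 mm over their backs; the gripper's body (76 mm by 85 mm) begins 54 mm behind the grasp point. The pads swing forward as they close: fully open they stand 13 mm farther back than shut.
Start: joints at [1.204, 0.468, -0.012, 1.603, 0.006, 1.071, -0.056], TCP at [0.207, -0.616, 0.231] pointing down, gripper open.
Joint ranges: [-2.53, 2.53], [-0.31, 2.02], [-1.57, 1.55], [0.28, 2.44], [-1.29, 4.43], [0.15, 1.84], [-2.92, 2.92]. Speed limits (rad/s): [2.57, 2.57, 3.14, 3.14, 3.14, 3.14, 3.14].

## Interface

Orientations are given as a 3x3 rotation matrix whose columns are the frame's x, y, z axes.
In Python, from station import env, get_image, get_calibration, ticket gives the robot as it stands.
- The arm moves only by the shell command python3 -m handwheel 'ROWS'. ROWS is JSON, a list of rows, each a list of 7 numbers: the shift along the tool's x, y, z in mm, then the turn, a rotation vector about the tool's x, y, z in degrees, then the opening, from -1 (shut) to 1 (fully open). In form: [[x, y, z, rx, ry, rz, hand], ...]. A call has 1 to 20 rows; each row is the pose to reach, as a shift and turn from the pose commanded when the call began, along the tool's axes at that moment; what a row does not reach only later rows make up. A row lasts 1/12 s, in which the tool goes at most 41.7 mm and 7.16 degrees, less where a joint would pass 70% of its speed; a pose out of reach is approached as far as the arm can. A call with a gripper value outside its range is refused whole. The fingers move at their own pace and stop on an object; the grip force is fixed at half the most. Time passes only in rows, so rows that repeat a pose let the fingers close. It gives the time, the measured TCP pose, the force, the opening and the grip force at its end, in the units of the state.
- env.get_state(): the state, without advancing time (a new reading comes with each control period).
- get_image(name): name is "scene" or "side" or "wrist"; returns (picture, depth): 384x512x3 uint8, red, green, blue; 384x512 float32, m along the optical axis (not along the pixel's ray), 0 where there is no reading.
- get_calibration(name): a dict with "fov_y" (degrees; the focal length in pixels is half the picture's height over the tangent of half this angle, whatever the lens; pixels are square), "cx", "cy" (the principal point, pixels), "extrinsics" (4x4, takes a point from camera to world coordinates). Camera axes: x right, y up, looking along -z (the intrinsics and any distortion apply to the point x, -y, -z); pixel columns grow to the right and rows downward; lengths in m; the calibration is good to about 2 mm. A picture is of the moment at which its call begins: read the wrist's pose just before it. get_calibration takes no time and is no camera call; for the wrist camera it gives the pose at the moment of the call.
- ticket.job_done(): hands the job in; it is judged then, once.
The state is a dict: "clock": time; "qpos": joint angles; "qvel": joint speeds; "joint_efforts": joint torques, N m; "ee_pos": TCP position; "ee_rot": TCP orientation; "ft_force": force on the tool from outside, world axes, zero at the start; "wrist_torque": the same for the moment, N m; "finger_gap": opening from 0.0 (shut) to 1.0 (fully open); "grasp_force": force on a finger pad.
Only numpy, scipy, OpenCV 4.12 (cv2) and the standard library are available. Lean on these libraries where they do the work, as an engineer would, in place of code of your own. Each camera call takes 0.05 s, during which the arm holds its last target. There are 200 camera calls.

## Task

On the pottery bench the vase, the mug and the two L-shaped kiln props are all standing on the wrong slabs. Shift them round so that the vase stands in the middle of the round plaster bat, the mug in the middle of the hexagonal tile, and the props lie piled one on the other in the middle of the square kiln shelf, the upper one turned half round from the lower so that the pile balances and the two together fill out one square; the bare banding wheel is free for parking. The pots are fragile, so keep them upright and set them down gently, and leave the green glass jar and the upturned steel bowl where they are.

Things in the scene. Friction and masses are not known exactly. Their poses are not given: they have to be found in the camera images.
- vase_mid (a point): Bisque-fired clay vase, loose, round, 90 mm tall, about 0.24 kg: straight belly 60 mm in diameter from 10 to 56 mm above its foot, narrow neck (30 mm) and lip (38 mm) above. Point on its axis, 45 mm above its foot; z up along the axis. Starts on the square kiln shelf.
- mug_mid (a point): Bisque-fired clay mug, loose, 64 mm tall, open at the top, at most 60 mm in diameter, about 0.2 kg, with one handle on its own +y side, reaching 66 mm out from the axis. Point on its axis, 32 mm above its foot; z up. Grip it across its own x direction to miss the handle. Starts on the round plaster bat.
- prop_a_mid (a point): L-shaped tan fireclay kiln prop, loose, flat, 0.2 kg, 30 mm high, outline 75 x 75 mm, legs 30 mm wide. Point: its centre of mass, 15 mm above its underside, 29.1 mm in from both outer faces of the heel; legs run along own +x and +y, so it spans -29.1 to +45.9 mm in x and y; middle of the square outline at (+8.4, +8.4) mm. Starts as the lower of the pair on the tile; either may end lower.
- prop_b_mid (a point): The second L-shaped kiln prop, the same as the first in shape, size, mass and axes. At the start it lies on top of the first one, turned by half a turn, so that the two fill out one 75 mm square and touch only where their leg ends lie on each other.
- shelf: Square kiln shelf slab, tan fireclay, fixed, 125 x 125 mm, 14 mm thick. Origin: centre of its underside, on the bench; z up, x and y along its edges.
- bat: Round plaster bat, white, fixed, 130 mm in diameter, 20 mm thick. Origin: centre of its underside; z up.
- tile: Hexagonal grey tile, fixed, 130 mm across flats, 12 mm thick. Origin: centre of its underside; z up.
- wheel: Banding wheel, locked (it does not turn or move): bare round aluminium head 150 mm in diameter, flat, its top 60 mm above the bench, on a dark foot. Origin: centre of its underside at bench height; z up. Empty at the start, free for parking.
- jar_mid (a point): Bystander: closed green glass jar with a white cap, loose, 52 mm in diameter, 62 mm tall. Point on its axis half-way up. Not to be disturbed.
- bowl_mid (a point): Bystander: small steel bowl lying upside down, loose, 110 mm in diameter, 52 mm high. Point on its axis half-way up. Not to be disturbed.
Not all that is in view belongs to the job. What is shaped like the part that bears prop_b_mid but purple or yellow is not meant. What is shaped like the part that bears vase_mid but pink is not meant.

How it is judged:
By the outcome, as a careful person would: the job done as asked, in the order asked, and still so for the second after the job is handed in, with the robot touching nothing.
It also fails if it takes over 144 s, if anything falls off the work surface, if the arm or the gripper's body presses on something with over 40 N, if the wrist force passes 120 N, or if a joint passes its speed limit or range.

## Working session

There is one attempt and no reset: what is moved stays moved. The work goes in short steps, Python scripts to look and compute and a shell command to move; the robot and the scene stay as the last step left them, time stands still between calls to the robot, and variables do not carry over. Pictures are saved under pics/ and viewed, at most 14 in all, crops included, and the job is handed in when it is done.

```bash
ls; mkdir -p pics; python3 - <<'E'
from station import env,get_image,get_calibration
import cv2,numpy as np
for n in("scene","side","wrist"):
    c=get_calibration(n); p,d=get_image(n)
    np.savez(f"pics/{n}0.npz",p=p,d=d,E=c["extrinsics"],k=[c["fov_y"],c["cx"],c["cy"]])
    cv2.imwrite(f"pics/{n}0.png",cv2.resize(p[:,:,::-1],(800,600),interpolation=cv2.INTER_CUBIC))
    print(n,c)
s=env.get_state();print({k:np.round(v,3) for k,v in s.items()})
E
```

```text
pics
scene {'fov_y': 44.664801054237465, 'cx': 261.00581990588637, 'cy': 190.5143471178039, 'extrinsics': array([[-3.40217556e-02, -6.12807976e-01,  7.89499148e-01,
         1.59567462e+00],
       [ 9.99421067e-01, -2.10392108e-02,  2.67372842e-02,
         8.65338726e-02],
       [ 2.25617982e-04,  7.89951730e-01,  6.13168992e-01,
         8.91581592e-01],
       [ 0.00000000e+00,  0.00000000e+00,  0.00000000e+00,
         1.00000000e+00]])}
side {'fov_y': 44.05052474636344, 'cx': 250.92201317938043, 'cy': 197.3667965266899, 'extrinsics': array([[-0.7219881 ,  0.39466478, -0.56830705, -0.34130877],
       [-0.69188631, -0.40569882,  0.59724518,  0.90628286],
       [ 0.00515014,  0.82440778,  0.56597288,  0.88095308],
       [ 0.        ,  0.        ,  0.        ,  1.        ]])}
wrist {'fov_y': 64.61735933955954, 'cx': 255.74383672705716, 'cy': 191.33784908985197, 'extrinsics': array([[ 0.31746105,  0.91086694,  0.26370418,  0.27375157],
       [-0.94826938,  0.30550011,  0.08634161, -0.59245907],
       [-0.00191594, -0.2774727 ,  0.96073161,  0.37338326],
       [ 0.        ,  0.        ,  0.        ,  1.        ]])}
{'clock': np.float64(0.15), 'qpos': array([ 1.204,  0.468, -0.012,  1.603,  0.006,  1.071, -0.056]), 'qvel': array([-0.   , -0.001,  0.001, -0.003, -0.001, -0.   , -0.   ]), 'joint_efforts': array([ 0.0000e+00, -5.3280e+01,  2.1000e-02, -2.5156e+01,  1.1000e-02,
        6.0000e-03, -0.0000e+00]), 'ee_pos': array([ 0.207, -0.616,  0.231]), 'ee_rot': array([[ 0.948,  0.318, -0.001],
       [ 0.318, -0.948,  0.001],
       [-0.   , -0.001, -1.   ]]), 'ft_force': array([-0.123,  0.014, -0.323]), 'wrist_torque': array([-0.005,  0.019,  0.017]), 'grasp_force': np.float64(0.0), 'finger_gap': np.float64(0.997)}
```

View pics/scene0.png

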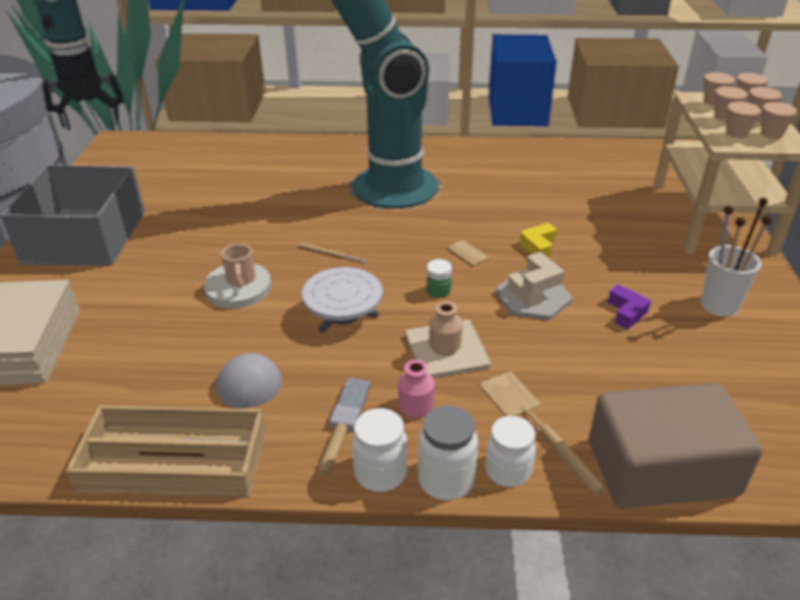

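View pics/side0.png

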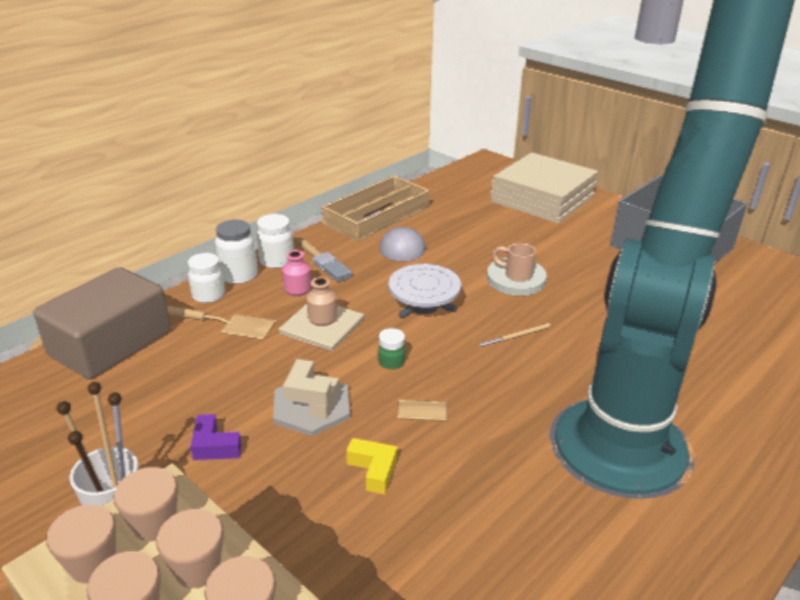

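The candidates (800×600 scene pixels):
- **Vase:** clay (445,330) on the shelf. The pink one (416,388) is a decoy.
- **Mug:** (238,265) on the bat. The pots on the rack are not it.
- **Props:** tan pair (537,283) on the tile. Yellow (538,238) and purple (628,305) are decoys.
- **Wheel:** (343,293).
- **Bystanders:** jar (439,277), bowl (248,380).

Next I'll build a metric top-down map.

```bash
cat > h.py <<'E'
import numpy as np,cv2
from station import env,get_image,get_calibration
def grab(n):
    c=get_calibration(n);p,d=get_image(n);return p,d,c["extrinsics"],(c["fov_y"],c["cx"],c["cy"])
def load(f):
    z=np.load(f);return z["p"],z["d"],z["E"],z["k"]
def cloud(p,d,E,k):
    f=192/np.tan(np.radians(k[0])/2);v,u=np.mgrid[:384,:512]
    P=np.stack([(u-k[1])/f*d,-(v-k[2])/f*d,-d],-1)@E[:3,:3].T+E[:3,3]
    m=d>0
    return P[m],p[m]
def ortho(P,C,x0,x1,y0,y1,s):  # image up=+x, left=+y ; s px per m; highest wins
    o=np.argsort(P[:,2]);P=P[o];C=C[o]
    r=((x1-P[:,0])*s).astype(int);c=((y1-P[:,1])*s).astype(int)
    H,W=int((x1-x0)*s),int((y1-y0)*s);m=(r>=0)&(r<H)&(c>=0)&(c<W)
    im=np.zeros((H,W,3),np.uint8);z=np.full((H,W),np.nan)
    im[r[m],c[m]]=C[m];z[r[m],c[m]]=P[m,2];return im,z
E
python3 - <<'E'
from h import *
ims=[]
for n in("scene","side"):
    P,C=cloud(*load(f"pics/{n}0.npz"))
    m=(np.abs(P[:,2])<.01)&(P[:,0]>.3)&(P[:,0]<.9)&(np.abs(P[:,1])<.4)
    print(n,"bench z",np.percentile(P[m,2],[10,50,90]))
    im,z=ortho(P,C,.3,.95,-.4,.4,490);ims.append(im)
    im=cv2.medianBlur(im,3) if n=="side" else im
    cv2.imwrite(f"pics/o_{n}.png",cv2.resize(im[:,:,::-1],(784,636)))
# region stats
for nm,(u,v) in dict(vase=(445,330),mug=(238,265),prop=(537,283),wheel=(343,293),jar=(439,277),bowl=(248,380),pink=(416,388),shelf=(470,360),bat=(238,292),tile=(530,308),yel=(538,238)).items():
    p,d,E,k=load("pics/scene0.npz");f=192/np.tan(np.radians(k[0])/2)
    a,b=u/1.5625,v/1.5625;dd=d[int(b),int(a)]
    print(nm,np.round(E[:3,:3]@[(a-k[1])/f*dd,-(b-k[2])/f*dd,-dd]+E[:3,3],3))
E
```

```text
scene bench z [-0.00106731  0.00142078  0.00475493]
side bench z [-0.00296051 -0.00031166  0.0028165 ]
vase [0.634 0.118 0.076]
mug [ 0.458 -0.279  0.079]
prop [0.481 0.293 0.068]
wheel [ 0.516 -0.071  0.061]
jar [0.446 0.108 0.051]
bowl [ 0.734 -0.207  0.043]
pink [0.765 0.071 0.065]
shelf [0.64  0.164 0.013]
bat [ 0.462 -0.287  0.016]
tile [0.488 0.285 0.013]
yel [0.275 0.32  0.035]
```

View pics/o_scene.png

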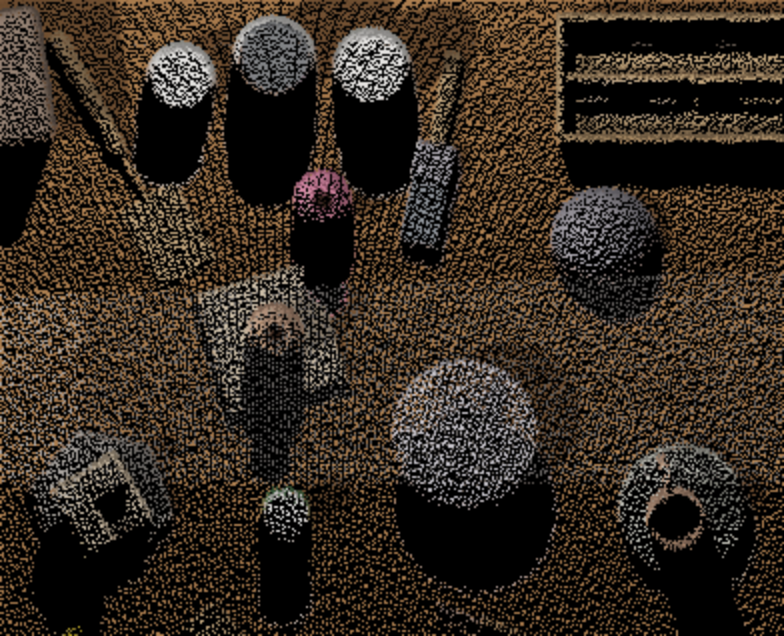

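The map shows (scale 980 px/m): vase (275,328), shelf (275,340), props (100,500), wheel (466,433), mug (677,518) with its handle up at (662,462), and pink vase (322,195). These agree with the given heights. I'll look closer with the wrist camera.

```bash
cat >> h.py <<'E'
from scipy.spatial.transform import Rotation as R
def to(x,y,z,psi):
    s=env.get_state();p=np.array(s["ee_pos"]);Q=np.array(s["ee_rot"]);a=np.radians(psi)
    T=np.array([[np.cos(a),np.sin(a),0],[np.sin(a),-np.cos(a),0],[0,0,-1]])
    print("row",np.round(Q.T@(np.array([x,y,z])-p)*1e3,1),np.round(R.from_matrix(Q.T@T).as_rotvec(degrees=True),2),"dist",np.round(np.linalg.norm(np.array([x,y,z])-p)*1e3))
E
python3 -c "
from h import *
to(.47,-.2,.3,0)"
```

```text
row [ 382.  -310.5  -69.1] [-0.08  0.02 18.55] dist 497.0
```

```bash
python3 -m handwheel '[[382,-310.5,-69,0,0,18.5,1],[382,-310.5,-69,0,0,18.5,1],[382,-310.5,-69,0,0,18.5,1],[382,-310.5,-69,0,0,18.5,1],[382,-310.5,-69,0,0,18.5,1],[382,-310.5,-69,0,0,18.5,1],[382,-310.5,-69,0,0,18.5,1],[382,-310.5,-69,0,0,18.5,1],[382,-310.5,-69,0,0,18.5,1],[382,-310.5,-69,0,0,18.5,1],[382,-310.5,-69,0,0,18.5,1],[382,-310.5,-69,0,0,18.5,1],[382,-310.5,-69,0,0,18.5,1],[382,-310.5,-69,0,0,18.5,1],[382,-310.5,-69,0,0,18.5,1],[382,-310.5,-69,0,0,18.5,1],[382,-310.5,-69,0,0,18.5,1]]'
python3 - <<'E'
from h import *
g=grab("wrist");np.savez("pics/w1.npz",p=g[0],d=g[1],E=g[2],k=g[3]);cv2.imwrite("pics/w1.png",g[0][:,:,::-1])
to(.52,.2,.3,0)
E
```

```text
clock: 1.57
ee_pos: [0.4692, -0.2018, 0.2999]
ee_rot: [[1.0, -0.002, -0.001], [-0.002, -1.0, -0.0], [-0.001, 0.0, -1.0]]
ft_force: [-0.1, 0.0, -0.4]
finger_gap: 0.999
grasp_force: 0.0
row [ 4.990e+01 -4.017e+02 -1.000e-01] [ 0.01  0.04 -0.1 ] dist 405.0
```

```bash
python3 -m handwheel '[[50,-402,0,0,0,0,1],[50,-402,0,0,0,0,1],[50,-402,0,0,0,0,1],[50,-402,0,0,0,0,1],[50,-402,0,0,0,0,1],[50,-402,0,0,0,0,1],[50,-402,0,0,0,0,1],[50,-402,0,0,0,0,1],[50,-402,0,0,0,0,1],[50,-402,0,0,0,0,1],[50,-402,0,0,0,0,1],[50,-402,0,0,0,0,1],[50,-402,0,0,0,0,1],[50,-402,0,0,0,0,1]]'
python3 - <<'E'
from h import *
g=grab("wrist");np.savez("pics/w2.npz",p=g[0],d=g[1],E=g[2],k=g[3]);cv2.imwrite("pics/w2.png",g[0][:,:,::-1])
ims=[]
for n in("w1","w2"):
    P,C=cloud(*load(f"pics/{n}.npz"))
    m=(np.abs(P[:,2])<.008)&(P[:,0]>.3)&(P[:,0]<.7); print(n,"bench",np.percentile(P[m,2],[10,50,90]))
a,b=[cv2.imread(f"pics/{n}.png") for n in("w1","w2")]
cv2.imwrite("pics/w12.png",cv2.resize(np.vstack([b,a]),(432,600)) if 0 else cv2.resize(np.hstack([b,a]),(800,300)))
E
```

```text
clock: 2.78
ee_pos: [0.5202, 0.1994, 0.3]
ee_rot: [[1.0, -0.002, -0.0], [-0.002, -1.0, -0.001], [-0.0, 0.001, -1.0]]
ft_force: [1.0, -0.1, 0.4]
finger_gap: 1.0
grasp_force: 0.0
w1 bench [-0.00066213  0.00042713  0.00155521]
w2 bench [-0.00063422  0.00045369  0.00162058]
```

View pics/w12.png

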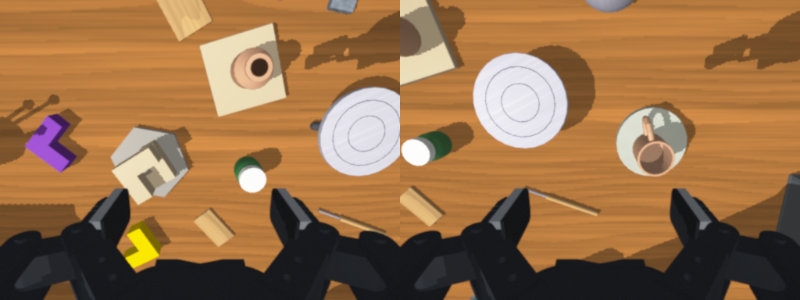

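```bash
cat > fit.py <<'E'
from h import *
from scipy.optimize import minimize
def rot(P,c,a):
    d=P-c;return np.c_[d[:,0]*np.cos(a)+d[:,1]*np.sin(a),-d[:,0]*np.sin(a)+d[:,1]*np.cos(a)]
def poly(V):
    V=np.array(V,np.float32).reshape(-1,1,2)
    return lambda q:np.array([cv2.pointPolygonTest(V,(float(a),float(b)),True) for a,b in q])
circ=lambda r:(lambda q:r-np.hypot(q[:,0],q[:,1]))
hexa=lambda q:.065-np.max([np.abs(q@[np.cos(t),np.sin(t)]) for t in np.radians([0,60,120])],0)
sq=lambda q:.0625-np.abs(q).max(1)
h,g,w=-.0291,.0459,.0009
ell=poly([(h,h),(g,h),(g,w),(w,w),(w,g),(h,g)])
def fit(P,sd,c0,r,zin,lo,yaws=(0,),n=2500):
    """zin: band of the top face; points below lo are outside"""
    P=P[np.hypot(*(P[:,:2]-c0).T)<r]
    I=P[(P[:,2]>zin[0])&(P[:,2]<zin[1])][:,:2];O=P[P[:,2]<lo][:,:2]
    rs=np.random.default_rng(0);I=I[rs.permutation(len(I))[:n]];O=O[rs.permutation(len(O))[:n]]
    hu=lambda d:np.clip(d,0,.012)
    def cost(v):
        return 1e3*(hu(-sd(rot(I,v[:2]/100,v[2]))).sum()+hu(sd(rot(O,v[:2]/100,v[2]))).sum())/n
    best=None
    for y in yaws:
        m=minimize(cost,[c0[0]*100,c0[1]*100,np.radians(y)],method="Nelder-Mead",options=dict(initial_simplex=[[c0[0]*100+a,c0[1]*100+b,np.radians(y)+c] for a,b,c in((0,0,0),(1,0,0),(0,1,0),(0,0,.3))],xatol=1e-3,maxiter=150))
        if best is None or m.fun<best.fun: best=m
    return np.round([best.x[0]*10,best.x[1]*10,np.degrees(best.x[2]),best.fun],2),len(I)
E
python3 - <<'E'
from fit import *
P1=cloud(*load("pics/w1.npz"))[0];P2=cloud(*load("pics/w2.npz"))[0]
print("bat",fit(P1,circ(.065),(.43,-.297),.1,(.015,.024),.009))
print("wheel",fit(P1,circ(.075),(.508,-.075),.12,(.055,.066),.05), fit(P2,circ(.075),(.508,-.075),.12,(.055,.066),.05))
print("tile",fit(P2,hexa,(.44,.298),.11,(.008,.016),.006,(0,30)))
print("shelf",fit(P2,sq,(.603,.12),.11,(.009,.019),.006,(0,20,-20)))
print("mugrim",fit(P1,circ(.03),(.42,-.29),.05,(.079,.09),.06))
print("lip",fit(P2,circ(.019),(.615,.119),.05,(.099,.11),.09),"belly",fit(P2,circ(.03),(.615,.119),.05,(.03,.066),.022))
print("jar",fit(P2,circ(.026),(.425,.107),.05,(.05,.07),.04))
Y=np.arange(0,360,45)
c=(.44,.30)
print("B",fit(P2,ell,c,.075,(.066,.08),.055,Y,700))
print("A",fit(P2,ell,c,.075,(.036,.048),.025,Y,700))
q=P1[(P1[:,2]>.035)&(P1[:,2]<.08)&(np.hypot(P1[:,0]-.43,P1[:,1]+.297)<.09)]
print("handle far pts",q[np.argsort(-np.hypot(q[:,0]-.42,q[:,1]+.29))[:200]].mean(0))
m=lambda P,c,r:np.sort(P[np.hypot(P[:,0]-c[0],P[:,1]-c[1])<r][:,2])
print(np.percentile(m(P2,(.44,.3),.06),98),np.percentile(m(P2,(.615,.119),.04),99),np.percentile(m(P1,(.42,-.29),.04),99))
E
```

```text
bat (array([ 429.67, -295.44,   13.41,    0.  ]), 2500)
wheel (array([ 5.0597e+02, -7.1070e+01,  8.1600e+00,  7.0000e-02]), 2500) (array([504.02, -81.66,  11.85,   1.05]), 2500)
tile (array([439.  , 297.73, -10.51,   0.  ]), 2500)
shelf (array([605.35, 124.37,  15.86,   0.  ]), 2500)
mugrim (array([ 424.34, -287.32,   -2.83,    2.34]), 533)
lip (array([6.0906e+02, 1.1837e+02, 2.1440e+01, 2.0000e-02]), 989) belly (array([6.0845e+02, 1.2025e+02, 7.9500e+00, 1.0000e-02]), 155)
jar (array([4.2209e+02, 1.0767e+02, 7.3700e+00, 6.0000e-02]), 933)
B (array([4.3839e+02, 3.0863e+02, 2.1172e+02, 7.0000e-02]), 700)
A (array([4.3349e+02, 2.8591e+02, 3.0550e+01, 2.3000e-01]), 700)
handle far pts [ 0.47371707 -0.27574777  0.06512081]
0.07362966020896809 0.10625027325214724 0.08532168096269749
```

Fits agree with the model: A and B are exactly a half turn apart, with the expected 24 mm centre-of-mass offset, and the heights are right. Next I'll go over the vase.

```bash
python3 -c "
from h import *
to(.609,.1185,.15,0);to(.609,.1185,.037,0)"
```

```text
row [ 89.   80.6 150.2] [ 0.06  0.   -0.14] dist 192.0
row [ 89.   80.5 263.2] [ 0.06  0.   -0.14] dist 289.0
```

```bash
python3 -m handwheel '[[89,80.5,150,0,0,0,1],[89,80.5,150,0,0,0,1],[89,80.5,150,0,0,0,1],[89,80.5,150,0,0,0,1],[89,80.5,150,0,0,0,1],[89,80.5,150,0,0,0,1],[89,80.5,180,0,0,0,1],[89,80.5,210,0,0,0,1],[89,80.5,235,0,0,0,1],[89,80.5,250,0,0,0,1],[89,80.5,263,0,0,0,1],[89,80.5,263,0,0,0,1],[89,80.5,263,0,0,0,1]]'
python3 -c "
from h import *
g=grab('wrist');cv2.imwrite('pics/w3.png',g[0][:,:,::-1])
to(.609,.1185,.037,0)"
```

```text
clock: 3.92
ee_pos: [0.6091, 0.1213, 0.0379]
ee_rot: [[1.0, 0.001, 0.0], [0.001, -1.0, 0.0], [0.0, -0.0, -1.0]]
ft_force: [0.9, 0.6, -0.2]
finger_gap: 0.999
grasp_force: 0.0
row [-0.7  2.9  1.6] [-0.03 -0.11  0.03] dist 3.0
```

View pics/w3.png

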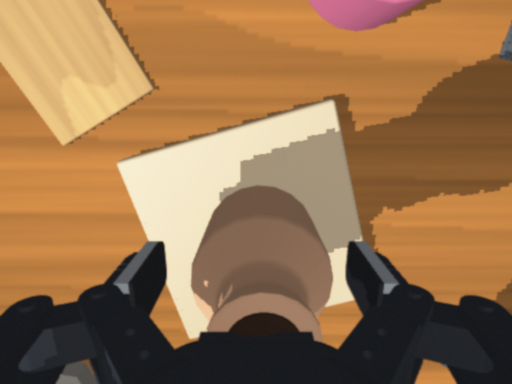

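The clay vase (body about col 262) is between the pads (cols 160/352), and the pink one is away at the top. I'll centre and close.

```bash
python3 -m handwheel '[[-0.5,2.8,1,0,0,0,1],[-0.5,2.8,1,0,0,0,0.6],[-0.5,2.8,1,0,0,0,0.5],[-0.5,2.8,1,0,0,0,0.4],[-0.5,2.8,1,0,0,0,0.2],[-0.5,2.8,1,0,0,0,0],[-0.5,2.8,1,0,0,0,-0.3],[-0.5,2.8,1,0,0,0,-1],[-0.5,2.8,1,0,0,0,-1],[-0.5,2.8,1,0,0,0,-1]]'
python3 -m handwheel '[[0,0,-8,0,0,0,-1],[0,0,-20,0,0,0,-1],[0,0,-45,0,0,0,-1],[0,0,-80,0,0,0,-1],[0,0,-105,0,0,0,-1],[0,0,-105,0,0,0,-1]]'
python3 -c "
from h import *
to(.506,-.072,.145,0);to(.506,-.072,.083,0)"
```

```text
clock: 4.8
ee_pos: [0.6091, 0.1187, 0.0377]
ee_rot: [[1.0, 0.001, 0.002], [0.001, -1.0, 0.0], [0.002, -0.0, -1.0]]
ft_force: [-1.4, -0.6, 7.1]
finger_gap: 0.682
grasp_force: 64.7
clock: 5.3
ee_pos: [0.6118, 0.1197, 0.1479]
ee_rot: [[1.0, 0.001, 0.01], [0.001, -1.0, 0.002], [0.01, -0.002, -1.0]]
ft_force: [1.0, 0.4, -1.2]
finger_gap: 0.683
grasp_force: 65.4
row [-106.   191.6    1.5] [-0.12 -0.58  0.06] dist 219.0
row [-106.7  191.8   63.5] [-0.12 -0.58  0.06] dist 228.0
```

```bash
python3 -m handwheel '[[-10,18,0,0,0,0,-1],[-28,51,0,0,0,0,-1],[-46,84,0,0,0,0,-1],[-64,117,0,0,0,0,-1],[-82,150,0,0,0,0,-1],[-96,176,0,0,0,0,-1],[-104,189,0,0,0,0,-1],[-106,191.5,0,0,0,0,-1],[-106,191.5,0,0,0,0,-1],[-106,191.5,0,0,0,0,-1],[-106,191.5,0,0,0,0,-1]]'
python3 -c "
from h import *
to(.506,-.072,.088,0);to(.506,-.072,.083,0)"
```

```text
clock: 6.22
ee_pos: [0.5032, -0.0716, 0.1414]
ee_rot: [[1.0, 0.003, 0.001], [0.003, -1.0, 0.001], [0.001, -0.001, -1.0]]
ft_force: [0.0, 0.6, -2.9]
finger_gap: 0.681
grasp_force: 65.4
row [ 2.7  0.5 53.4] [-0.04 -0.04  0.17] dist 53.0
row [ 2.7  0.5 58.4] [-0.04 -0.04  0.17] dist 58.0
```

```bash
python3 -m handwheel '[[2,0,8,0,0,0,-1],[2,0,20,0,0,0,-1],[2,0,32,0,0,0,-1],[2,0,42,0,0,0,-1],[2,0,48,0,0,0,-1],[2,0,51,0,0,0,-1],[2,0,53,0,0,0,-1],[2,0,54.5,0,0,0,-1],[2,0,56,0,0,0,-1],[2,0,57,0,0,0,-1],[2,0,57,0,0,0,-1]]'
```

```text
clock: 7.13
ee_pos: [0.5046, -0.0732, 0.0844]
ee_rot: [[1.0, 0.001, 0.0], [0.001, -1.0, -0.0], [0.0, 0.0, -1.0]]
ft_force: [0.5, 0.3, -3.0]
finger_gap: 0.686
grasp_force: 65.4
```

```bash
python3 -m handwheel '[[0,0,0.5,0,0,0,-1],[0,0,1,0,0,0,-1],[0,0,1.5,0,0,0,-1],[0,0,1.5,0,0,0,-1]]'
```

```text
clock: 7.47
ee_pos: [0.5048, -0.0732, 0.0836]
ee_rot: [[1.0, 0.001, 0.0], [0.001, -1.0, -0.001], [0.0, 0.001, -1.0]]
ft_force: [-3.1, -0.8, 5.1]
finger_gap: 0.682
grasp_force: 66.3
```

Contact made. I'll release and rise, then plan the prop grasps.

```bash
python3 -m handwheel '[[0,0,0.5,0,0,0,-0.2],[0,0,0.5,0,0,0,0.4],[0,0,0.5,0,0,0,1],[0,0,0.5,0,0,0,1],[0,0,0.5,0,0,0,1],[0,0,0.5,0,0,0,1],[0,0,-20,0,0,0,1],[0,0,-50,0,0,0,1],[0,0,-85,0,0,0,1],[0,0,-120,0,0,0,1],[0,0,-120,0,0,0,1]]'
python3 -c "
from h import *
to(.4157,.3112,.19,31.5)"
```

```text
clock: 8.38
ee_pos: [0.5087, -0.0732, 0.2091]
ee_rot: [[1.0, 0.001, 0.011], [0.001, -1.0, -0.002], [0.011, 0.002, -1.0]]
ft_force: [1.5, -0.3, 0.5]
finger_gap: 1.002
grasp_force: 0.0
row [ -92.8 -384.5   17.3] [  0.3   -0.61 -31.44] dist 396.0
```

```bash
python3 -m handwheel '[[-92,-385,15,0,0,-31.5,1],[-92,-385,15,0,0,-31.5,1],[-92,-385,15,0,0,-31.5,1],[-92,-385,15,0,0,-31.5,1],[-92,-385,15,0,0,-31.5,1],[-92,-385,15,0,0,-31.5,1],[-92,-385,15,0,0,-31.5,1],[-92,-385,15,0,0,-31.5,1],[-92,-385,15,0,0,-31.5,1],[-92,-385,15,0,0,-31.5,1],[-92,-385,15,0,0,-31.5,1],[-92,-385,15,0,0,-31.5,1],[-92,-385,15,0,0,-31.5,1],[-92,-385,15,0,0,-31.5,1]]'
python3 - <<'E'
from fit import *
g=grab('wrist');cv2.imwrite('pics/w4.png',g[0][:,:,::-1]);P=cloud(*g)[0]
P=P[P[:,2]<.08]
print("B",fit(P,ell,(.4384,.3086),.07,(.066,.08),.055,(211,),900))
print("A",fit(P,ell,(.4332,.2857),.07,(.036,.048),.025,(31,),900))
to(.4157,.3112,.085,31.5);to(.4157,.3112,.043,31.5)
E
```

```text
clock: 9.55
ee_pos: [0.413, 0.3101, 0.1875]
ee_rot: [[0.854, 0.521, -0.0], [0.521, -0.854, -0.001], [-0.001, 0.001, -1.0]]
ft_force: [-0.0, -0.3, -0.3]
finger_gap: 0.999
grasp_force: 0.0
B (array([4.3758e+02, 3.0822e+02, 2.1252e+02, 2.0000e-02]), 900)
A (array([4.3313e+02, 2.8564e+02, 3.0740e+01, 3.1000e-01]), 900)
row [  2.9   0.4 102.6] [ 0.05  0.02 -0.11] dist 103.0
row [  2.9   0.3 144.6] [ 0.05  0.02 -0.11] dist 145.0
```

View pics/w4.png

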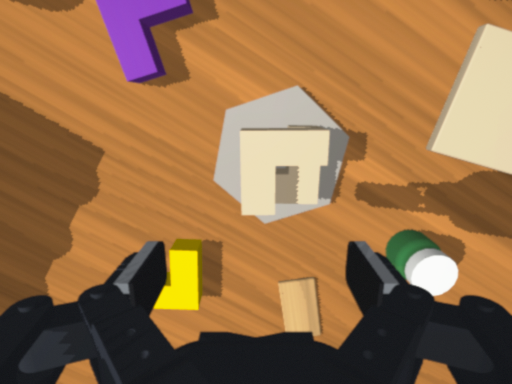

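Tan prop B is on top with its heel at (240,128) and legs right and down. Purple (150,40) and yellow (185,275) are clear of the descent. I'll grasp B's lower-left leg.

```bash
python3 -m handwheel '[[2.5,0.3,35,0,0,0,1],[2.5,0.3,70,0,0,0,1],[2.5,0.3,100,0,0,0,1],[2.5,0.3,125,0,0,0,1],[2.5,0.3,138,0,0,0,1],[2.5,0.3,144,0,0,0,1],[2.5,0.3,144,0,0,0,1],[2.5,0.3,144,0,0,0,1]]'
python3 -c "
from h import *
g=grab('wrist');cv2.imwrite('pics/w5.png',g[0][:,:,::-1])
to(.4155,.311,.043,31.7)"
```

```text
clock: 10.27
ee_pos: [0.4153, 0.3132, 0.0447]
ee_rot: [[0.852, 0.523, 0.001], [0.523, -0.852, 0.001], [0.001, -0.0, -1.0]]
ft_force: [-0.4, 0.8, 0.3]
finger_gap: 1.001
grasp_force: 0.0
row [-1.2  2.1  2.1] [-0.01 -0.14 -0.18] dist 3.0
```

View pics/w5.png

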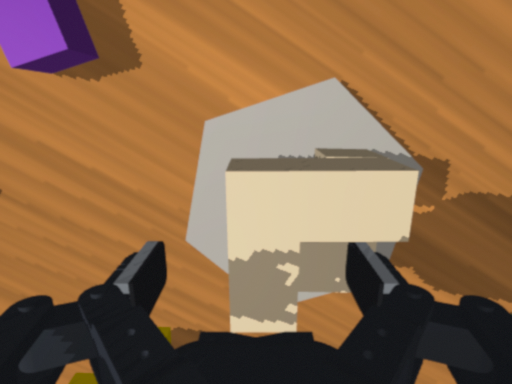

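The leg spans cols 230–298, centred about 3 mm right of the finger midline. I'll shift and close.

```bash
python3 -m handwheel '[[-1,2.6,1.5,0,0,0,1],[-1,2.6,1.5,0,0,0,1],[-1,2.6,1.5,0,0,0,0.3],[-1,2.6,1.5,0,0,0,0],[-1,2.6,1.5,0,0,0,-0.2],[-1,2.6,1.5,0,0,0,-0.3],[-1,2.6,1.5,0,0,0,-0.5],[-1,2.6,1.5,0,0,0,-1],[-1,2.6,1.5,0,0,0,-1],[-1,2.6,1.5,0,0,0,-1],[-1,2.6,1.5,0,0,0,-1]]'
python3 -m handwheel '[[0,0,-5,0,0,0,-1],[0,0,-15,0,0,0,-1],[0,0,-40,0,0,0,-1],[0,0,-75,0,0,0,-1],[0,0,-100,0,0,0,-1],[0,0,-100,0,0,0,-1],[0,0,-100,0,0,0,-1]]'
python3 -c "
from h import *
g=grab('wrist');cv2.imwrite('pics/w6.png',g[0][:,:,::-1])
to(.59,.1434,.14,15.9)"
```

```text
clock: 11.23
ee_pos: [0.4151, 0.3104, 0.0425]
ee_rot: [[0.852, 0.523, 0.0], [0.523, -0.852, 0.0], [0.0, -0.0, -1.0]]
ft_force: [-0.4, -1.0, 5.1]
finger_gap: 0.34
grasp_force: 60.1
clock: 11.82
ee_pos: [0.4157, 0.3103, 0.1437]
ee_rot: [[0.852, 0.523, 0.003], [0.523, -0.852, 0.001], [0.003, 0.0, -1.0]]
ft_force: [0.0, -0.2, -3.0]
finger_gap: 0.342
grasp_force: 59.8
row [ 62.4 233.1   2.5] [ 0.03  0.   15.62] dist 241.0
```

View pics/w6.png

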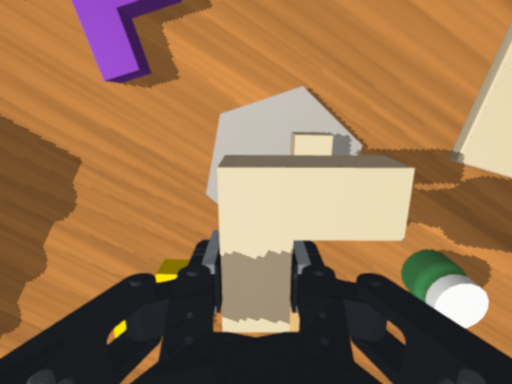

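B is held square. Moving it to the shelf.

```bash
python3 -m handwheel '[[5,19,0,0,0,3,-1],[14,53,0,0,0,7,-1],[24,90,0,0,0,11,-1],[34,127,0,0,0,15,-1],[43,164,0,0,0,15.6,-1],[53,198,0,0,0,15.6,-1],[60,223,0,0,0,15.6,-1],[62,233,0,0,0,15.6,-1],[62,233,0,0,0,15.6,-1],[62,233,0,0,0,15.6,-1],[62,233,0,0,0,15.6,-1]]'
python3 - <<'E'
from fit import *
g=grab('wrist');P=cloud(*g)[0];s=env.get_state();z=s["ee_pos"][2];P=P[P[:,2]<z+.04]
print("B",fit(P,ell,(.611,.1347),.07,(z+.023,z+.036),z+.012,(196,),900),s["ee_pos"],"want com 611.1 134.75 195.9")
np.savez("pics/w7.npz",p=g[0],d=g[1],E=g[2],k=g[3])
to(.5895,.1433,.018,15.9)
E
```

```text
clock: 12.78
ee_pos: [0.5879, 0.1457, 0.1414]
ee_rot: [[0.961, 0.277, -0.003], [0.277, -0.961, 0.001], [-0.002, -0.001, -1.0]]
ft_force: [-0.2, 1.0, -1.0]
finger_gap: 0.344
grasp_force: 59.7
B (array([605.61, 138.01, 197.3 ,   1.63]), 900) [0.58802433 0.14592522 0.14174854] want com 611.1 134.75 195.9
row [  0.9   3.1 123.7] [-0.06  0.09  0.22] dist 124.0
```

```bash
python3 -m handwheel '[[1,3,20,0,0,0,-1],[1,3,55,0,0,0,-1],[1,3,85,0,0,0,-1],[1,3,105,0,0,0,-1],[1,3,117,0,0,0,-1],[1,3,121,0,0,0,-1],[1,3,121,0,0,0,-1],[1,3,121,0,0,0,-1]]'
python3 -c "
from h import *
to(.5895,.1433,.0145,15.9)"
```

```text
clock: 13.5
ee_pos: [0.5922, 0.1424, 0.0224]
ee_rot: [[0.961, 0.276, 0.002], [0.276, -0.961, 0.001], [0.002, -0.0, -1.0]]
ft_force: [-0.0, 0.4, -1.7]
finger_gap: 0.342
grasp_force: 59.6
row [-2.3 -1.6  7.9] [-0.01 -0.1   0.1 ] dist 8.0
```

```bash
python3 -m handwheel '[[0,0,3,0,0,0,-1],[0,0,4,0,0,0,-1],[0,0,4,0,0,0,-1],[0,0,4,0,0,0,-1],[0,0,4,0,0,0,-1]]'
python3 -c "
from h import *
to(.5895,.1433,.0145,15.9)"
```

```text
clock: 13.92
ee_pos: [0.5918, 0.1413, 0.0176]
ee_rot: [[0.962, 0.275, 0.001], [0.275, -0.962, 0.0], [0.001, 0.0, -1.0]]
ft_force: [0.0, 0.1, -1.8]
finger_gap: 0.342
grasp_force: 59.6
row [-1.7 -2.5  3.1] [ 0.01 -0.03  0.04] dist 4.0
```

```bash
python3 -m handwheel '[[-1.7,-2.5,0,0,0,0,-1],[-1.7,-2.5,1,0,0,0,-1],[-1.7,-2.5,2,0,0,0,-1],[-1.7,-2.5,3,0,0,0,-1],[-1.7,-2.5,3.5,0,0,0,-1],[-1.7,-2.5,3.5,0,0,0,-1],[-1.7,-2.5,3.5,0,0,0,-1]]'
```

```text
clock: 14.5
ee_pos: [0.5892, 0.1435, 0.0146]
ee_rot: [[0.961, 0.275, -0.0], [0.275, -0.961, -0.0], [-0.0, 0.0, -1.0]]
ft_force: [-3.5, 0.0, 6.1]
finger_gap: 0.341
grasp_force: 60.9
```

Contact at the expected height. I'll open, lift, and go over A with a view.

```bash
python3 -m handwheel '[[0,0,0,0,0,0,-0.2],[0,0,0,0,0,0,0.4],[0,0,0,0,0,0,0.4],[0,0,0,0,0,0,0.4],[0,0,0,0,0,0,0.4],[0,0,-20,0,0,0,0.4],[0,0,-50,0,0,0,0.7],[0,0,-90,0,0,0,1],[0,0,-130,0,0,0,1],[0,0,-170,0,0,0,1],[0,0,-170,0,0,0,1],[0,0,-170,0,0,0,1]]'
python3 - <<'E'
from fit import *
g=grab('wrist');np.savez("pics/w8.npz",p=g[0],d=g[1],E=g[2],k=g[3]);cv2.imwrite('pics/w8.png',g[0][:,:,::-1]);P=cloud(*g)[0]
P=P[P[:,2]<.06]
print("B",fit(P,ell,(.611,.1347),.07,(.038,.052),.03,(196,),900),"want com 611.1 134.75 195.9")
print("shelf",fit(P,sq,(.605,.124),.11,(.009,.019),.006,(15,)))
print("A",fit(P,ell,(.433,.2857),.07,(.036,.048),.025,(31,),900))
to(.4559,.2832,.15,31.2)
E
```

```text
clock: 15.5
ee_pos: [0.5909, 0.1438, 0.1867]
ee_rot: [[0.962, 0.275, 0.006], [0.275, -0.962, 0.001], [0.006, 0.001, -1.0]]
ft_force: [0.7, -0.5, -0.1]
finger_gap: 1.001
grasp_force: 0.0
B (array([610.46, 136.21, 195.78,   0.  ]), 900) want com 611.1 134.75 195.9
shelf (array([605.44, 124.25,  15.7 ,   0.  ]), 2500)
A (array([4.3344e+02, 2.8582e+02, 3.0570e+01, 4.0000e-02]), 900)
row [ -90.1 -171.4   34.2] [  0.05  -0.08 -15.27] dist 197.0
```

View pics/w8.png

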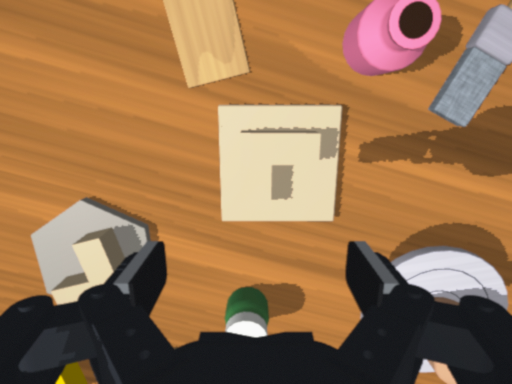

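B sits squarely on the shelf (1.5 mm off) with its heel at the upper left. Next, A.

```bash
python3 -m handwheel '[[-18,-34,10,0,0,-6,1],[-36,-70,20,0,0,-12,1],[-54,-105,30,0,0,-15,1],[-75,-140,34,0,0,-15,1],[-88,-168,34,0,0,-15,1],[-90,-171.5,60,0,0,-15,1],[-90,-171.5,90,0,0,-15,1],[-90,-171.5,110,0,0,-15,1],[-90,-171.5,110,0,0,-15,1],[-90,-171.5,110,0,0,-15,1],[-90,-171.5,110,0,0,-15,1]]'
python3 -c "
from h import *
to(.456,.2829,.02,30.7);to(.456,.2829,.0135,30.7)"
```

```text
clock: 16.47
ee_pos: [0.4556, 0.2837, 0.0739]
ee_rot: [[0.858, 0.514, -0.001], [0.514, -0.858, 0.0], [-0.0, -0.0, -1.0]]
ft_force: [0.2, 0.3, -0.9]
finger_gap: 1.001
grasp_force: 0.0
row [-0.   0.9 53.9] [-0.03  0.02  0.25] dist 54.0
row [-0.   0.9 60.4] [-0.03  0.02  0.25] dist 60.0
```

```bash
python3 -m handwheel '[[0,0.9,20,0,0,0.2,1],[0,0.9,40,0,0,0.2,1],[0,0.9,50,0,0,0.2,1],[0,0.9,54,0,0,0.2,1],[0,0.9,54,0,0,0.2,1],[0,0.9,54,0,0,0.2,1]]'
python3 -c "
from h import *
g=grab('wrist');cv2.imwrite('pics/w9.png',g[0][:,:,::-1])
to(.456,.2829,.0135,30.7)"
```

```text
clock: 16.97
ee_pos: [0.4565, 0.2832, 0.0206]
ee_rot: [[0.859, 0.511, 0.001], [0.511, -0.859, 0.001], [0.001, -0.0, -1.0]]
ft_force: [0.3, 0.8, 0.4]
finger_gap: 0.999
grasp_force: 0.0
row [-0.8  0.   7.3] [-0.01 -0.1   0.05] dist 7.0
```

View pics/w9.png

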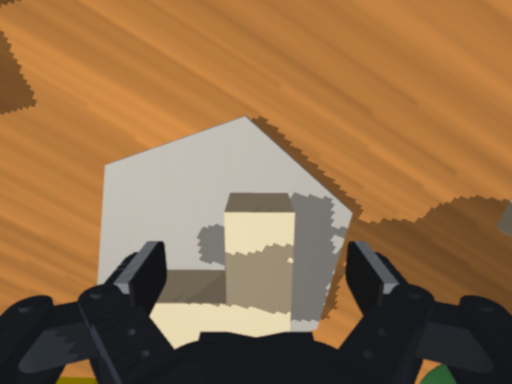

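The A leg (cols 225–293) is centred between the fingers, and its other leg (row 300) clears the left finger. Lower and close.

```bash
python3 -m handwheel '[[0,0.6,3,0,0,0,1],[0,0.6,6.5,0,0,0,1],[0,0.6,6.5,0,0,0,0.3],[0,0.6,6.5,0,0,0,0],[0,0.6,6.5,0,0,0,-0.2],[0,0.6,6.5,0,0,0,-0.3],[0,0.6,6.5,0,0,0,-0.5],[0,0.6,6.5,0,0,0,-1],[0,0.6,6.5,0,0,0,-1],[0,0.6,6.5,0,0,0,-1],[0,0.6,6.5,0,0,0,-1]]'
python3 -c "
from h import *
to(.456,.2829,.0135,30.7)"
python3 -m handwheel '[[0,0,-5,0,0,0,-1],[0,0,-15,0,0,0,-1],[0,0,-40,0,0,0,-1],[0,0,-80,0,0,0,-1],[0,0,-115,0,0,0,-1],[0,0,-130,0,0,0,-1],[0,0,-130,0,0,0,-1],[0,0,-130,0,0,0,-1]]'
python3 - <<'E'
from fit import *
g=grab('wrist');P=cloud(*g)[0];P=P[P[:,2]<.06]
print("tile",fit(P,hexa,(.439,.298),.11,(.008,.016),.006,(-10,)))
to(.6201,.1068,.14,15.8)
E
```

```text
clock: 17.93
ee_pos: [0.4566, 0.2825, 0.0136]
ee_rot: [[0.859, 0.511, 0.001], [0.511, -0.859, 0.0], [0.001, -0.0, -1.0]]
ft_force: [-0.5, -1.5, 4.4]
finger_gap: 0.339
grasp_force: 60.2
row [-0.3 -0.7  0.1] [-0.   -0.04  0.05] dist 1.0
clock: 18.6
ee_pos: [0.4566, 0.2818, 0.1439]
ee_rot: [[0.86, 0.511, 0.001], [0.511, -0.86, -0.0], [0.001, 0.001, -1.0]]
ft_force: [-0.3, 0.0, -2.9]
finger_gap: 0.338
grasp_force: 59.8
tile (array([438.75, 297.39, -10.53,   0.  ]), 2500)
row [ 52.1 233.9   2.7] [ 0.04  0.07 14.93] dist 240.0
```

```bash
python3 -m handwheel '[[4,19,0,0,0,3,-1],[12,53,0,0,0,7,-1],[20,90,0,0,0,11,-1],[28,127,0,0,0,15,-1],[36,164,0,0,0,15,-1],[44,198,0,0,0,15,-1],[50,223,0,0,0,15,-1],[52,234,0,0,0,15,-1],[52,234,0,0,0,15,-1],[52,234,0,0,0,15,-1],[52,234,20,0,0,15,-1],[52,234,50,0,0,15,-1],[52,234,75,0,0,15,-1],[52,234,85,0,0,15,-1],[52,234,85,0,0,15,-1],[52,234,85,0,0,15,-1],[52,234,85,0,0,15,-1]]'
python3 -c "
from h import *
to(.6203,.1068,.0456,15.8)"
```

```text
clock: 20.07
ee_pos: [0.6214, 0.1089, 0.0598]
ee_rot: [[0.962, 0.273, 0.002], [0.273, -0.962, 0.001], [0.002, -0.0, -1.0]]
ft_force: [-0.1, -0.1, -1.2]
finger_gap: 0.339
grasp_force: 59.5
row [-1.7  1.8 14.2] [-0.01 -0.14  0.01] dist 14.0
```

```bash
python3 -m handwheel '[[-1.5,1.5,3,0,0,0,-1],[-1.5,1.5,7,0,0,0,-1],[-1.5,1.5,9,0,0,0,-1],[-1.5,1.5,9,0,0,0,-1],[-1.5,1.5,9,0,0,0,-1]]'
python3 -c "
from h import *
to(.6203,.1068,.0456,15.8)"
```

```text
clock: 20.48
ee_pos: [0.6196, 0.1057, 0.0493]
ee_rot: [[0.963, 0.271, -0.0], [0.271, -0.963, -0.0], [-0.0, 0.0, -1.0]]
ft_force: [-1.0, 0.5, -2.7]
finger_gap: 0.34
grasp_force: 59.6
row [ 1.  -0.9  3.7] [ 0.    0.   -0.06] dist 4.0
```

```bash
python3 -m handwheel '[[0.8,-0.8,1.5,0,0,0,-1],[0.8,-0.8,2.5,0,0,0,-1],[0.8,-0.8,3.5,0,0,0,-1],[0.8,-0.8,4.2,0,0,0,-1],[0.8,-0.8,4.2,0,0,0,-1],[0.8,-0.8,4.2,0,0,0,-1]]'
```

```text
clock: 20.98
ee_pos: [0.6203, 0.1069, 0.0456]
ee_rot: [[0.962, 0.271, 0.0], [0.271, -0.962, -0.0], [0.0, 0.0, -1.0]]
ft_force: [-1.8, -0.5, 4.3]
finger_gap: 0.343
grasp_force: 60.3
```

```bash
python3 -m handwheel '[[0,0,0,0,0,0,-0.2],[0,0,0,0,0,0,0.4],[0,0,0,0,0,0,0.4],[0,0,0,0,0,0,0.4],[0,0,0,0,0,0,0.4],[0,0,-20,0,0,0,0.4],[0,0,-50,0,0,0,0.7],[0,0,-90,0,0,0,1],[0,0,-130,0,0,0,1],[0,0,-150,0,0,0,1],[0,0,-150,0,0,0,1],[0,0,-150,0,0,0,1]]'
python3 - <<'E'
from fit import *
g=grab('wrist');np.savez("pics/w10.npz",p=g[0],d=g[1],E=g[2],k=g[3]);cv2.imwrite('pics/w10.png',g[0][:,:,::-1]);P=cloud(*g)[0]
P=P[P[:,2]<.085]
print("A",fit(P,ell,(.599,.1155),.07,(.068,.08),.057,(16,),900),"want 598.9 115.5 15.8")
print("B",fit(P,ell,(.611,.1347),.07,(.038,.05),.03,(196,),900))
to(.42,-.19,.25,15)
E
```

```text
clock: 21.98
ee_pos: [0.6209, 0.1069, 0.1966]
ee_rot: [[0.963, 0.271, 0.003], [0.271, -0.963, 0.0], [0.003, 0.001, -1.0]]
ft_force: [0.0, -0.1, -0.1]
finger_gap: 0.998
grasp_force: 0.0
A (array([5.9831e+02, 1.1675e+02, 1.5770e+01, 5.0000e-02]), 900) want 598.9 115.5 15.8
B (array([6.1075e+02, 1.3596e+02, 1.9563e+02, 7.0000e-02]), 900)
row [-272.9  231.2  -55. ] [0.03 0.01 0.74] dist 362.0
```

View pics/w10.png

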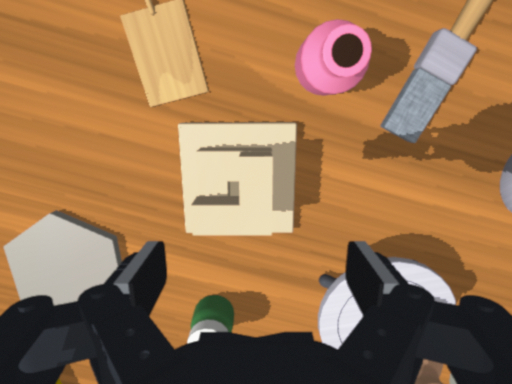

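The pile is neat, with the props within 1 mm of a half-turn match and about 2 mm off centre. Now I'll look at the mug.

```bash
python3 -m handwheel '[[-270,230,-55,0,0,0,1],[-270,230,-55,0,0,0,1],[-270,230,-55,0,0,0,1],[-270,230,-55,0,0,0,1],[-270,230,-55,0,0,0,1],[-270,230,-55,0,0,0,1],[-270,230,-55,0,0,0,1],[-270,230,-55,0,0,0,1],[-270,230,-55,0,0,0,1],[-270,230,-55,0,0,0,1],[-270,230,-55,0,0,3,1],[-270,230,-55,0,0,3,1],[-270,230,-55,0,0,3,1]]'
python3 - <<'E'
from fit import *
g=grab('wrist');np.savez("pics/w11.npz",p=g[0],d=g[1],E=g[2],k=g[3]);cv2.imwrite('pics/w11.png',g[0][:,:,::-1]);P=cloud(*g)[0]
q=P[(P[:,2]>.080)&(P[:,2]<.09)&(np.hypot(P[:,0]-.424,P[:,1]+.287)<.05)]
print("rim",cv2.minEnclosingCircle(q[:,:2].astype(np.float32)),len(q),np.percentile(q[:,2],[5,95]))
c=np.mean(q[:,:2],0);h=P[(P[:,2]>.04)&(P[:,2]<.08)&(np.hypot(P[:,0]-.424,P[:,1]+.287)>.04)&(np.hypot(P[:,0]-.424,P[:,1]+.287)<.075)]
print("handle",h.mean(0),len(h))
v=P[(P[:,2]>.14)&(P[:,2]<.16)&(np.hypot(P[:,0]-.505,P[:,1]+.073)<.05)]
print("vase lip",cv2.minEnclosingCircle(v[:,:2].astype(np.float32)),len(v))
print("bat",fit(P,circ(.065),(.43,-.297),.1,(.015,.024),.009),"wheel",fit(P,circ(.075),(.508,-.075),.12,(.055,.066),.05))
E
```

```text
clock: 23.12
ee_pos: [0.4225, -0.1871, 0.249]
ee_rot: [[0.975, 0.223, -0.002], [0.223, -0.975, 0.001], [-0.001, -0.002, -1.0]]
ft_force: [0.2, -0.8, 0.9]
finger_gap: 1.001
grasp_force: 0.0
rim ((0.42037972807884216, -0.28934675455093384), 0.029943734407424927) 709 [0.08107234 0.08541058]
handle [ 0.47314076 -0.27549523  0.06349179] 304
vase lip ((0.5044447779655457, -0.07189091295003891), 0.01869864948093891) 2118
bat (array([ 429.53, -295.5 ,   11.31,    0.  ]), 2500) wheel (array([ 5.0711e+02, -7.2370e+01,  1.0750e+01,  1.0000e-02]), 2500)
```

View pics/w11.png

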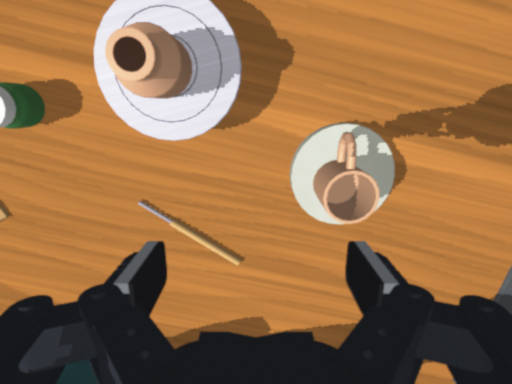

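The vase stands upright on the wheel at its centre (145,60). The mug rim is at (350,195), fitted r = 29.9 mm, with the handle up at (345,145), azimuth 14.7°.

```bash
python3 -c "
from h import *
to(.4204,-.2893,.12,14.7)"
```

```text
row [-24.9  99.4 129. ] [-0.09  0.07 -1.81] dist 165.0
```

```bash
python3 -m handwheel '[[-8,33,10,0,0,-1.8,1],[-16,66,40,0,0,-1.8,1],[-24,95,75,0,0,-1.8,1],[-25,99,105,0,0,-1.8,1],[-25,99,125,0,0,-1.8,1],[-25,99,129,0,0,-1.8,1],[-25,99,129,0,0,-1.8,1],[-25,99,129,0,0,-1.8,1]]'
python3 -c "
from h import *
to(.4204,-.2893,.031,14.7)"
```

```text
clock: 23.83
ee_pos: [0.4213, -0.2892, 0.1218]
ee_rot: [[0.967, 0.253, 0.001], [0.253, -0.967, -0.0], [0.001, 0.0, -1.0]]
ft_force: [-0.3, -0.1, -0.0]
finger_gap: 0.998
grasp_force: 0.0
row [-1.  -0.1 90.8] [ 0.01 -0.05 -0.02] dist 91.0
```

```bash
python3 -m handwheel '[[-1,0,20,0,0,0,1],[-1,0,45,0,0,0,1],[-1,0,70,0,0,0,1],[-1,0,85,0,0,0,1],[-1,0,90,0,0,0,1],[-1,0,90,0,0,0,1],[-1,0,90,0,0,0,1],[-1,0,90,0,0,0,1]]'
python3 -c "
from h import *
to(.4204,-.2893,.031,14.7)"
```

```text
clock: 24.5
ee_pos: [0.4206, -0.2907, 0.0328]
ee_rot: [[0.968, 0.252, 0.003], [0.252, -0.968, -0.002], [0.002, 0.002, -1.0]]
ft_force: [0.3, 0.3, 0.4]
finger_gap: 1.006
grasp_force: 0.0
row [ 0.2 -1.4  1.8] [ 0.14 -0.12 -0.13] dist 2.0
```

```bash
python3 -m handwheel '[[0,-1.2,1,0,0,0,1],[0,-1.2,1,0,0,0,0.6],[0,-1.2,1,0,0,0,0.5],[0,-1.2,1,0,0,0,0.4],[0,-1.2,1,0,0,0,0.2],[0,-1.2,1,0,0,0,0],[0,-1.2,1,0,0,0,-0.3],[0,-1.2,1,0,0,0,-1],[0,-1.2,1,0,0,0,-1],[0,-1.2,1,0,0,0,-1]]'
python3 -c "
from h import *
to(.4204,-.2893,.031,14.7)"
python3 -m handwheel '[[0,0,-6,0,0,0,-1],[0,0,-18,0,0,0,-1],[0,0,-45,0,0,0,-1],[0,0,-80,0,0,0,-1],[0,0,-115,0,0,0,-1],[0,0,-150,0,0,0,-1],[0,0,-180,0,0,0,-1],[0,0,-200,0,0,0,-1],[0,0,-200,0,0,0,-1],[0,0,-200,0,0,0,-1]]'
python3 - <<'E'
from h import *
g=grab('wrist');cv2.imwrite('pics/w12b.png',g[0][:,:,::-1])
to(.4388,.2975,.232,14.7)
E
```

```text
clock: 25.33
ee_pos: [0.4195, -0.2897, 0.0309]
ee_rot: [[0.968, 0.251, 0.001], [0.251, -0.968, -0.001], [0.001, 0.001, -1.0]]
ft_force: [0.7, -0.9, 6.4]
finger_gap: 0.682
grasp_force: 56.3
row [ 1.  -0.1 -0.1] [ 0.08 -0.04 -0.17] dist 1.0
clock: 26.17
ee_pos: [0.419, -0.289, 0.2314]
ee_rot: [[0.968, 0.251, 0.002], [0.251, -0.968, -0.002], [0.001, 0.002, -1.0]]
ft_force: [-0.2, 0.4, -2.6]
finger_gap: 0.675
grasp_force: 56.8
row [ 167.1 -562.2   -2.1] [-0.01  0.04 -0.15] dist 587.0
```

View pics/w12b.png

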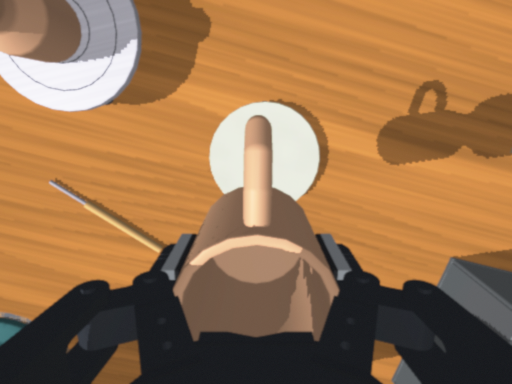

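The mug is held upright with its handle (258,170) clear of the fingers. Carrying it high to the tile.

```bash
python3 -m handwheel '[[6,-19,0,0,0,0,-1],[15,-50,0,0,0,0,-1],[25,-85,0,0,0,0,-1],[36,-122,0,0,0,0,-1],[47,-160,0,0,0,0,-1],[58,-198,0,0,0,0,-1],[70,-236,0,0,0,0,-1],[81,-274,0,0,0,0,-1],[92,-312,0,0,0,0,-1],[104,-350,0,0,0,0,-1],[115,-388,0,0,0,0,-1],[126,-426,0,0,0,0,-1],[137,-464,0,0,0,0,-1],[149,-502,0,0,0,0,-1],[158,-534,0,0,0,0,-1],[164,-554,0,0,0,0,-1],[167,-562,0,0,0,0,-1],[167,-562,0,0,0,0,-1],[167,-562,0,0,0,0,-1],[167,-562,0,0,0,0,-1]]'
python3 -c "
from h import *
to(.438,.2972,.05,14.7)"
```

```text
clock: 27.88
ee_pos: [0.4394, 0.2948, 0.2291]
ee_rot: [[0.968, 0.249, -0.002], [0.249, -0.968, -0.002], [-0.002, 0.002, -1.0]]
ft_force: [1.3, 0.3, -2.2]
finger_gap: 0.679
grasp_force: 57.0
row [ -0.4  -3.  179.1] [ 0.1   0.12 -0.26] dist 179.0
```

```bash
python3 -m handwheel '[[0,-2,10,0,0,0,-1],[0,-2,35,0,0,0,-1],[0,-2,70,0,0,0,-1],[0,-2,105,0,0,0,-1],[0,-2,135,0,0,0,-1],[0,-2,160,0,0,0,-1],[0,-2,175,0,0,0,-1],[0,-2,185,0,0,0,-1],[0,-2,193,0,0,0,-1],[0,-2,197,0,0,0,-1],[0,-2,197,0,0,0,-1],[0,-2,197,0,0,0,-1],[0,-2,197,0,0,0,-1]]'
python3 -c "
from h import *
to(.438,.2972,.023,14.7)"
```

```text
clock: 28.97
ee_pos: [0.4395, 0.2993, 0.034]
ee_rot: [[0.968, 0.251, 0.002], [0.251, -0.968, 0.001], [0.002, -0.001, -1.0]]
ft_force: [0.4, 0.2, -1.3]
finger_gap: 0.678
grasp_force: 57.0
row [-2.   1.6 11. ] [-0.03 -0.1  -0.16] dist 11.0
```

```bash
python3 -m handwheel '[[-2,1.6,3,0,0,0,-1],[-2,1.6,6,0,0,0,-1],[-2,1.6,8,0,0,0,-1],[-2,1.6,9,0,0,0,-1],[-2,1.6,10,0,0,0,-1],[-2,1.6,10.8,0,0,0,-1],[-2,1.6,11.3,0,0,0,-1],[-2,1.6,11.3,0,0,0,-1],[-2,1.6,11.3,0,0,0,-1]]'
```

```text
clock: 29.72
ee_pos: [0.4373, 0.2968, 0.0229]
ee_rot: [[0.968, 0.251, 0.001], [0.251, -0.968, -0.001], [0.0, 0.001, -1.0]]
ft_force: [-3.7, -4.1, 11.4]
finger_gap: 0.678
grasp_force: 58.5
```

Contact is soft. Release, rise, and go for the vase on the wheel (keeping psi 14.7).

```bash
python3 -m handwheel '[[0,0,-0.4,0,0,0,-0.2],[0,0,-0.4,0,0,0,0.4],[0,0,-0.4,0,0,0,1],[0,0,-0.4,0,0,0,1],[0,0,-0.4,0,0,0,1],[0,0,-0.4,0,0,0,1],[0,0,-20,0,0,0,1],[0,0,-50,0,0,0,1],[0,0,-90,0,0,0,1],[0,0,-130,0,0,0,1],[0,0,-170,0,0,0,1],[0,0,-200,0,0,0,1],[0,0,-200,0,0,0,1],[0,0,-200,0,0,0,1]]'
python3 -c "
from h import *
g=grab('wrist');P=cloud(*g)[0]
q=P[(P[:,2]>.072)&(P[:,2]<.082)&(np.hypot(P[:,0]-.4388,P[:,1]-.2975)<.05)]
print('rim',cv2.minEnclosingCircle(q[:,:2].astype(np.float32)),len(q))
to(.5046,-.0722,.22,14.7)"
```

```text
clock: 30.88
ee_pos: [0.4383, 0.2972, 0.2234]
ee_rot: [[0.968, 0.251, 0.004], [0.251, -0.968, 0.001], [0.004, -0.0, -1.0]]
ft_force: [-0.2, -1.5, -0.6]
finger_gap: 0.998
grasp_force: 0.0
rim ((0.4380136728286743, 0.2984018623828888), 0.029951289296150208) 765
row [-27.5 373.7   1.9] [ 0.03 -0.03 -0.17] dist 375.0
```

```bash
python3 -m handwheel '[[-27.5,374,0,0,0,0,1],[-27.5,374,0,0,0,0,1],[-27.5,374,0,0,0,0,1],[-27.5,374,0,0,0,0,1],[-27.5,374,0,0,0,0,1],[-27.5,374,0,0,0,0,1],[-27.5,374,0,0,0,0,1],[-27.5,374,0,0,0,0,1],[-27.5,374,0,0,0,0,1],[-27.5,374,0,0,0,0,1],[-27.5,374,0,0,0,0,1],[-27.5,374,0,0,0,0,1],[-27.5,374,0,0,0,0,1]]'
python3 -c "
from h import *
to(.5045,-.072,.083,14.7)"
```

```text
clock: 32.02
ee_pos: [0.504, -0.0703, 0.2208]
ee_rot: [[0.967, 0.254, -0.002], [0.254, -0.967, 0.001], [-0.002, -0.001, -1.0]]
ft_force: [0.3, 0.7, 0.9]
finger_gap: 0.998
grasp_force: 0.0
row [  0.3   1.9 137.8] [-0.08  0.09  0.  ] dist 138.0
```

```bash
python3 -m handwheel '[[0.3,1.5,20,0,0,0,1],[0.3,1.5,50,0,0,0,1],[0.3,1.5,80,0,0,0,1],[0.3,1.5,105,0,0,0,1],[0.3,1.5,125,0,0,0,1],[0.3,1.5,134,0,0,0,1],[0.3,1.5,136,0,0,0,1],[0.3,1.5,136,0,0,0,1],[0.3,1.5,136,0,0,0,1]]'
python3 -c "
from h import *
to(.5045,-.072,.0835,14.7)"
```

```text
clock: 32.77
ee_pos: [0.5063, -0.0728, 0.0868]
ee_rot: [[0.968, 0.252, 0.002], [0.252, -0.968, -0.0], [0.002, 0.001, -1.0]]
ft_force: [0.1, -0.7, 1.0]
finger_gap: 1.002
grasp_force: 0.0
row [-1.5 -1.2  3.3] [ 0.04 -0.1  -0.08] dist 4.0
```

```bash
python3 -m handwheel '[[-1.5,-1,2,0,0,0,1],[-1.5,-1,2.6,0,0,0,0.6],[-1.5,-1,2.6,0,0,0,0.5],[-1.5,-1,2.6,0,0,0,0.4],[-1.5,-1,2.6,0,0,0,0.2],[-1.5,-1,2.6,0,0,0,0],[-1.5,-1,2.6,0,0,0,-0.3],[-1.5,-1,2.6,0,0,0,-1],[-1.5,-1,2.6,0,0,0,-1],[-1.5,-1,2.6,0,0,0,-1]]'
python3 -m handwheel '[[0,0,-6,0,0,0,-1],[0,0,-18,0,0,0,-1],[0,0,-40,0,0,0,-1],[0,0,-70,0,0,0,-1],[0,0,-75,0,0,0,-1],[0,0,-75,0,0,0,-1],[0,0,-75,0,0,0,-1]]'
python3 -c "
from h import *
to(.4296,-.2955,.158,14.7)"
```

```text
clock: 33.6
ee_pos: [0.5039, -0.0732, 0.0843]
ee_rot: [[0.968, 0.251, 0.001], [0.251, -0.968, -0.001], [0.0, 0.001, -1.0]]
ft_force: [-3.3, 0.3, 9.2]
finger_gap: 0.681
grasp_force: 63.1
clock: 34.18
ee_pos: [0.5032, -0.0732, 0.158]
ee_rot: [[0.968, 0.251, -0.0], [0.251, -0.968, -0.001], [-0.0, 0.0, -1.0]]
ft_force: [-0.1, -0.0, -3.8]
finger_gap: 0.684
grasp_force: 65.2
row [-127.   196.7    0.2] [ 0.03  0.02 -0.18] dist 234.0
```

```bash
python3 -m handwheel '[[-10,16,0,0,0,0,-1],[-28,44,0,0,0,0,-1],[-48,75,0,0,0,0,-1],[-68,106,0,0,0,0,-1],[-88,137,0,0,0,0,-1],[-106,165,0,0,0,0,-1],[-119,185,0,0,0,0,-1],[-127,197,0,0,0,0,-1],[-127,197,0,0,0,0,-1],[-127,197,10,0,0,0,-1],[-127,197,35,0,0,0,-1],[-127,197,65,0,0,0,-1],[-127,197,90,0,0,0,-1],[-127,197,102,0,0,0,-1],[-127,197,102,0,0,0,-1],[-127,197,102,0,0,0,-1],[-127,197,102,0,0,0,-1]]'
python3 -c "
from h import *
to(.4292,-.2955,.0443,14.7)"
```

```text
clock: 35.6
ee_pos: [0.4314, -0.2952, 0.0571]
ee_rot: [[0.968, 0.252, 0.002], [0.252, -0.968, -0.001], [0.001, 0.001, -1.0]]
ft_force: [0.0, 0.1, -2.5]
finger_gap: 0.68
grasp_force: 65.4
row [-2.2 -0.3 12.8] [ 0.06 -0.08 -0.09] dist 13.0
```

```bash
python3 -m handwheel '[[-2,0,4,0,0,0,-1],[-2,0,7,0,0,0,-1],[-2,0,9,0,0,0,-1],[-2,0,10.5,0,0,0,-1],[-2,0,11.5,0,0,0,-1],[-2,0,12,0,0,0,-1],[-2,0,12.5,0,0,0,-1],[-2,0,13,0,0,0,-1],[-2,0,13,0,0,0,-1]]'
```

```text
clock: 36.35
ee_pos: [0.4283, -0.2961, 0.0443]
ee_rot: [[0.968, 0.251, -0.001], [0.251, -0.968, -0.001], [-0.001, 0.001, -1.0]]
ft_force: [-3.6, 1.5, 9.3]
finger_gap: 0.682
grasp_force: 66.7
```

```bash
python3 -m handwheel '[[0,0,-0.4,0,0,0,-0.2],[0,0,-0.4,0,0,0,0.4],[0,0,-0.4,0,0,0,1],[0,0,-0.4,0,0,0,1],[0,0,-0.4,0,0,0,1],[0,0,-0.4,0,0,0,1],[0,0,-20,0,0,0,1],[0,0,-50,0,0,0,1],[0,0,-90,0,0,0,1],[0,0,-130,0,0,0,1],[0,0,-170,0,0,0,1],[0,0,-200,0,0,0,1],[0,0,-200,0,0,0,1],[0,0,-200,0,0,0,1]]'
python3 - <<'E'
from h import *
g=grab('wrist');P=cloud(*g)[0]
q=P[(P[:,2]>.102)&(P[:,2]<.116)&(np.hypot(P[:,0]-.4296,P[:,1]+.2955)<.05)]
print('lip',cv2.minEnclosingCircle(q[:,:2].astype(np.float32)),len(q))
g=grab('scene');cv2.imwrite('pics/s2.png',cv2.resize(g[0][:,:,::-1],(800,600)))
E
```

```text
clock: 37.52
ee_pos: [0.4291, -0.2966, 0.245]
ee_rot: [[0.968, 0.251, 0.003], [0.251, -0.968, -0.003], [0.002, 0.004, -1.0]]
ft_force: [0.6, 0.7, -0.7]
finger_gap: 0.998
grasp_force: 0.0
lip ((0.428911954164505, -0.29459431767463684), 0.018439678475260735) 1127
```

View pics/s2.png

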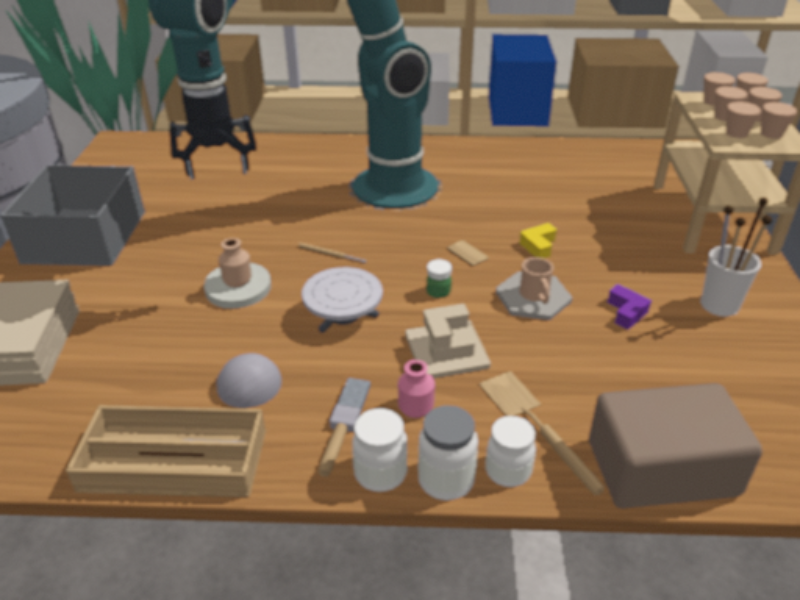

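The vase is on the bat at (236,262), the mug is on the tile (537,280), and the pile is on the shelf (447,333). The wheel is bare, and the jar and bowl have not moved. Handing in.

```bash
python3 -c "
from station import ticket
print(ticket.job_done())"
```

```text
the job is handed in; nothing more can be done
None
```

The job is handed in: the vase is on the bat and the mug on the tile (each about 1 mm off centre), the two props are piled on the shelf about 2 mm off centre and a half turn apart, and the jar and bowl are where they were; no verdict was returned.

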